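Take the lockout padlock off the extruder's hasp and show it open

ROBOT

A 7-joint arm with a two-finger parallel gripper is mounted at the origin on the work surface. World frame = base frame: x ahead of the robot, y to its left, z up, the work surface at z = 0. Lengths are in m, angles in rad, forces in N, time in s.
With the tool pointing down it reaches from about 0.425 to 0.925 m from the base axis. Payload 6.8 kg.
Tool frame: the origin (TCP) lies midway between the tips of the shut fingers; the grasp point (between the pads) lies 19 mm behind it; x points along the fingers, z is the direction in which the jaws open and shut, and the axes are right-handed (so a half turn about x gives the same grasp; the last joint's range is limited). The gripper opens to 88 mm and grips with 3 to 60 N. Pads are 20 mm wide; open, the fingers measure 115 mm over their backs; the gripper's body (75 mm by 178 mm) begins 61 mm behind the grasp point.
Start: joints at [-1.234, 0.477, 0.022, 1.555, -0.011, 1.109, -0.083], TCP at [0.29, 0.609, 0.223] pointing down, gripper open.
Joint ranges: [-2.96, 2.96], [-0.34, 2.1], [-1.41, 1.46], [0.24, 2.44], [-1.37, 4.51], [0.17, 1.92], [-2.96, 2.96]. Speed limits (rad/s): [2.39, 2.39, 3.14, 3.14, 3.14, 3.14, 3.14].

INTERFACE

Orientations are given as a rotation vector (axis times angle).
In Python, from workcell import ctrl gives the robot as it stands.
- The arm moves only by the tool apply_moves, never from a script. Its argument "motion" is a list of rows, each a list of 3 entries, a list of its own where there are three numbers: the turn, a rotation vector about the tool's x, y, z in degrees, then the shift along the tool's x, y, z in mm, then the opening, from 0 (shut) to 1 (fully open). In form: [[[rx, ry, rz], [x, y, z], claw], ...]. A call has exactly 10 rows; each row shifts and turns the pose as measured when the row begins, along the tool's axes as they then stand; what a row does not reach is not made up. A row lasts 1/8 s, in which the tool goes at most 62.5 mm and 10.7 degrees, less where a joint would pass 70% of its speed; a pose out of reach is approached as far as the arm can. A call is refused whole if a number of a shift passes 62.5 or a number of a turn 10.7, either way. A call with a gripper value outside its range is refused whole. The fingers move at their own pace and stop on an object; "newtons" is the grip in N (left out, the last holds). Time passes only in rows, so rows that do not move let the fingers close, or fill a call up. It gives the time, the measured TCP pose, the force and the opening at its end, in the units of the state.
- ctrl.sense(): the state, without advancing time (a new reading comes with each control period).
- ctrl.camera(name): name is "side" or "top" or "wrist"; returns a dict with "pixels" (400x640x3 uint8, red, green, blue), "depth" (400x640 float32, m along the optical axis (not along the pixel's ray), 0 where there is no reading), "K" (3x3 intrinsics, pixels), "rvec" (rotation vector, rad) and "tvec" (3), from world to camera coordinates, as OpenCV has them; the wrist camera has in their place "tool_from_camera" (4x4, takes a point from camera to tool coordinates, whose origin is the TCP and whose axes are the tool frame's). Camera axes: x right, y down, z forward; pixel columns grow to the right and rows downward; lengths in m; the calibration is good to about 2 mm. The wrist camera is an equidistant fisheye: a pixel r from the principal point sees the ray r / f radians off the axis. A picture is of the moment at which its call begins: read the wrist's pose just before it.
- ctrl.job_done(): hands the job in, once; it reports no verdict.
The state is a dict: "clock": time; "q": joint angles; "dq": joint speeds; "tau": joint torques, N m; "tcp_pos": TCP position; "tool_rot": TCP orientation; "force": force on the tool from outside, world axes, zero at the start; "torque": the same for the moment, N m; "grip_width": finger opening in m.
Only numpy, scipy, OpenCV 4.12 (cv2) and the standard library are available. Lean on these libraries where they do the work, as an engineer would, in place of code of your own. Each camera call takes 0.05 s, during which the arm holds its last target. There are 200 camera calls.

TASK

Open the yellow combination padlock on its hasp block: turn its dial, click by click, until the white pointer stands at the green dot, then pull its shackle all the way out. Lift the opened padlock off and finish while still holding it in the gripper, level with the dial up and steady, about 10 cm above the round black reader with the blue ring; leave the blue padlock where it is.

Things in the scene. Friction and masses are not known exactly. Their poses are not given: they have to be found in the camera images.
- padlock: yellow padlock, 0.3 to 0.7 kg, lying dial up on a hasp block. Body 64 (x) x 56 (y) x 30 mm (z); origin at the centre of its underside, 20 mm above the table at the start; own z up, own -x towards the shackle. A U shackle (8 mm round steel) leaves the -x face 16 mm up, legs at y = +-20 mm; loop 45 mm deep, 32 mm wide inside. Green dot on the top, 27 mm from the dial's axis towards the shackle
- hasp_a: the fixed steel block under the yellow padlock, axes as the padlock's, origin on the table below its centre. Lips and cheeks at the padlock's ends and corners, up to 30 mm above the table, hold it; the middle 40 mm of its long sides (y faces) is free. A staple, within 10 mm of the -x face and 47 mm high, arches over the shackle leg at y = +20 mm; a low strap (27 mm) runs from it to y = +82 mm
- padlock_mid (a point): centre of the yellow padlock's body, half-way up (15 mm above its underside); axes as padlock. The staple holds the lock down until the shackle is fully out; then it lifts straight up
- knob (a point): on the dial's axis, 4 mm below its top: the height to grip it. The dial is a black upright knob 34 mm across, its top 28 mm above the body's top, with a 44 mm wide, 2 mm thick disc at its foot and a white pointer line on its top and side. It may be gripped at any yaw, and the open padlock may be carried by it or by its body
- dial (a joint): dial angle, rad: 0 with the white pointer at the green dot (unlocked), positive when it stands anticlockwise of the dot seen from above. Starts 0.8 to 1.8: turn clockwise. Twelve sprung notches 30 degrees (0.52 rad) apart, one at 0; let go within about 0.2 of a notch it clicks into it; turning takes up to about 0.1 N m. The shackle is blocked unless the dial is within about 0.15 of 0
- crown (a point): middle of the shackle's crown, the straight 28 mm long, 8 mm round bar of the U along the padlock's y; closed, it lies 81 mm from the dial's axis towards padlock -x, 36 mm above the table, and moves with the shackle. It can be pinched from above across the bar, one finger inside the loop
- shackle (a joint): how far the shackle is pulled out along padlock -x, m: 0 closed, 0.032 at its stop (all the way out); slides against about 3 to 5 N and stays where it is left; about 2 mm of play while locked
- reader_top (a point): centre of the top of the round black reader, 76 mm across and 14 mm high, with a blue ring, fixed on the table
- blue_mid (a point): centre of the body of a blue padlock of the same shape on another hasp block; not to be disturbed
Things that resemble listed ones, but are neither listed nor needed, are in the scene too. What is shaped like the padlock but red is not meant.

How it is judged:
On the way, in this order (a step that is already met when the one before it is completed fails the run):
1. the dial stands in its unlocked notch with the shackle still in (value of joint dial between -0.15 and 0.15 rad and value of joint shackle below 0.006 m), for 0.2 s.
2. the shackle is pulled fully out (value of joint shackle above 0.026 m), for 0.2 s.
At the end, for the whole second after the job is handed in: The yellow padlock, its shackle out by more than 24 mm of 32, is held in the fingers, its centre within 40 mm of the reader's axis and 85 to 190 mm above the table (about 10 cm over the reader), tilted less than 0.3 rad, slower than 30 mm/s; the blue padlock is within 10 mm of its start (value of joint shackle above 0.024 m and horizontal distance between padlock_mid and reader_top below 0.04 m and height (world z) of padlock_mid between 0.085 and 0.19 m and angle between padlock_mid's own z axis and vertical below 0.3 rad and linear speed of padlock below 0.03 m/s and contact force between padlock and the fingers above 1 N and distance of blue_mid from where it was at the start of the episode below 0.01 m); the arm keeps its last pose, push and grip.
It fails at once if the blue padlock is disturbed (distance of blue_mid from where it was at the start of the episode above 0.02 m).
It also fails if it takes over 61 s, if anything falls off the work surface, if the arm or the gripper's body presses on something with over 40 N, if the wrist force passes 120 N, or if a joint passes its speed limit or range.

## Working session

There is one attempt and no reset: what is moved stays moved. The work goes in short steps, Python scripts to look and compute and a tool call to move; the robot and the scene stay as the last step left them, time stands still between calls to the robot, and variables do not carry over. Pictures are saved under pics/ and viewed, about 8 in all and at most 12, crops included, and the job is handed in when it is done.

Besides the shell and the picture viewer there is one more tool, called after "Call:" as a command line: name --argument value ..., lists and objects as JSON in quotes. apply_moves: Moves the arm, as the interface text tells. Its arguments: {"type":"object","properties":{"motion":{"type":"array"},"newtons":{"type":"number"}},"required":["motion"]}

```bash
mkdir -p pics; cat > h.py <<'E'
import numpy as np,cv2
from workcell import ctrl
def cam(n,f=None):
    c=ctrl.camera(n)
    if f: cv2.imwrite(f,cv2.cvtColor(c['pixels'],cv2.COLOR_RGB2BGR))
    return c
def world(c):  # per-pixel world points from depth
    K=c['K'];R=cv2.Rodrigues(np.array(c['rvec']))[0];t=np.array(c['tvec']).ravel()
    v,u=np.mgrid[0:400,0:640];d=c['depth']
    P=np.stack([(u-K[0,2])/K[0,0]*d,(v-K[1,2])/K[1,1]*d,d],-1)
    return (P-t)@R
E
python3 - <<'E'
from h import *
a=cam('top','pics/top.png');b=cam('side')
cv2.imwrite('pics/side.png',cv2.cvtColor(b['pixels'],cv2.COLOR_RGB2BGR))
np.savez('c0.npz',wt=world(a),ws=world(b),pt=a['pixels'],ps=b['pixels'])
s=ctrl.sense();print(s['tcp_pos'],s['tool_rot'],s['force'],s['clock'])
print(a['tvec'],b['tvec'],a['K'],b['K'])
E
```

```text
[0.29019997 0.60884436 0.22179427] [-0.87661551  1.3887128   0.87504508] [ 0.16081687 -0.50696743 -0.76767575] 0.1
[-0.01251779  0.49929419  0.98635502] [-0.50546077  0.06087147  0.80289558] [[499.10032989   0.         318.87152266]
 [  0.         499.10032989 195.4603956 ]
 [  0.           0.           1.        ]] [[487.62924681   0.         314.69445111]
 [  0.         487.62924681 202.26182354]
 [  0.           0.           1.        ]]
```

View pics/top.png

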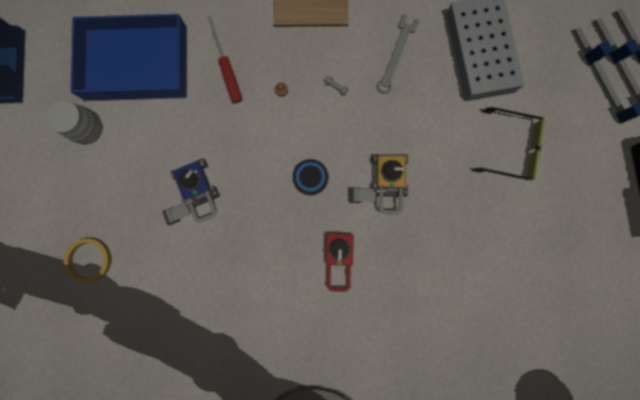

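View pics/side.png

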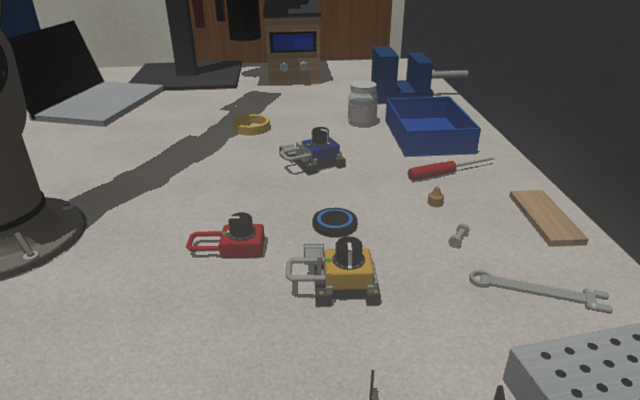

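```bash
python3 - <<'E'
from h import *
d=np.load('c0.npz');p=d['pt'];w=d['wt']
hsv=cv2.cvtColor(p,cv2.COLOR_RGB2HSV)
def box(m,name,zr):
    pts=w[m&(w[...,2]>zr[0])&(w[...,2]<zr[1])]
    r=cv2.minAreaRect((pts[:,:2]*1000).astype(np.float32))
    print(name,len(pts),pts.mean(0).round(4),np.median(pts[:,2]).round(4),r);return pts
win=np.zeros((400,640),bool);win[140:220,340:420]=1
y=win&(hsv[...,0]>12)&(hsv[...,0]<32)&(hsv[...,1]>130)
box(y,'yellow',(.04,.06))
box(win&~y,'knob',(.07,.09))
g=win&(hsv[...,0]>45)&(hsv[...,0]<85)&(hsv[...,1]>90);box(g,'green',(.03,.09))
wn=win&(hsv[...,2]>140)&(hsv[...,1]<60);pp=box(wn,'white',(.07,.09))
k=w[win&(w[...,2]>.03)&(w[...,0]<0.50)];print(k.min(0),k.max(0))
sh=win&(w[...,2]>.03)&(w[...,2]<.045)&(hsv[...,1]<60);box(sh,'shackle',(.03,.045))
wr=np.zeros((400,640),bool);wr[150:205,285:335]=1
b=wr&(hsv[...,0]>95)&(hsv[...,0]<125)&(hsv[...,1]>120);box(b,'reader',(-.01,.05)); box(wr,'readertop',(.009,.03))
c=cv2.resize(p[140:225,335:425],None,fx=6.5,fy=6.5,interpolation=cv2.INTER_CUBIC)
s=cv2.resize(d['ps'][225:310,275:390],None,fx=6,fy=6,interpolation=cv2.INTER_CUBIC)
cv2.imwrite('pics/crop.png',cv2.cvtColor(c,cv2.COLOR_RGB2BGR))
T=ctrl.sense();R=cv2.Rodrigues(np.array(T['tool_rot']))[0];print(R.round(3))
E
```

```text
yellow 420 [ 0.5419 -0.1706  0.0502] 0.0504 ((541.2457885742188, -172.0009307861328), (53.81182861328125, 61.44550704956055), 88.31421661376953)
knob 249 [ 0.5406 -0.1722  0.0781] 0.0783 ((540.3112182617188, -173.1668243408203), (35.122066497802734, 31.649011611938477), 84.27578735351562)
green 7 [ 0.5142 -0.1721  0.0504] 0.0508 ((513.89892578125, -172.0640106201172), (2.0161399841308594, 6.379856586456299), 81.55780792236328)
white 0 [nan nan nan] nan ((0.0, 0.0), (0.0, 0.0), 0.0)
[ 0.38903308 -0.19492028  0.03026556] [ 0.49985638 -0.02901789  1.03448481]
shackle 305 [ 0.4847 -0.1685  0.0384] 0.0391 ((508.056396484375, -159.49435424804688), (104.68408966064453, 88.59989929199219), 54.64662170410156)
reader 280 [ 0.5411 -0.0102  0.015 ] 0.015 ((541.2418212890625, -10.09770393371582), (58.02742385864258, 59.02467727661133), 88.67147827148438)
readertop 1033 [ 0.5398 -0.0095  0.0149] 0.0149 ((540.3514404296875, -8.999408721923828), (72.54346466064453, 73.74656677246094), 88.09475708007812)
[[-0.001 -0.903  0.43 ]
 [-0.002  0.43   0.903]
 [-1.    -0.    -0.002]]<stdin>:7: RuntimeWarning: Mean of empty slice.
  ret = um.true_divide(
  return _methods._mean(a, axis=axis, dtype=dtype,
  ret = ret.dtype.type(ret / rcount)
```

View pics/crop.png

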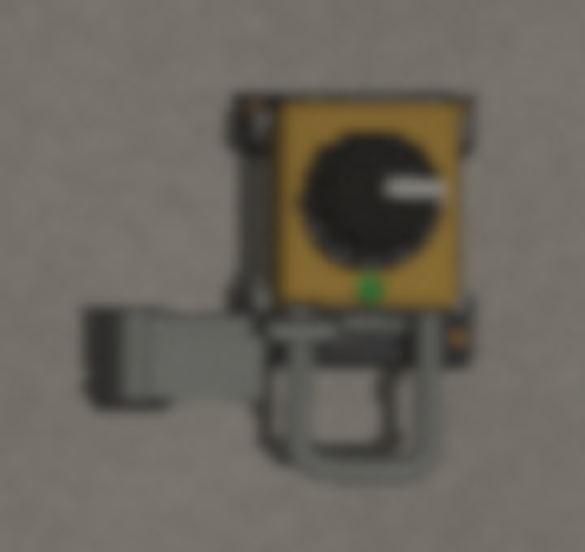

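The yellow padlock at top px (393,172) is the one meant: it is yellow and sits on a hasp with its strap to the left. I'm ruling out the red one at (339,248), the blue one at (193,180) and the yellow ring at (87,260). The crop shows its pointer facing image-right, about 90° (3 notches) anticlockwise of the green dot, which faces the robot. The lock's yaw is about 0, with the knob at (0.541, -0.172) and the reader at (0.540, -0.009).

Call:
apply_moves --motion '[[[-8.5,0,0],[0,0,-50],1],[[-8.5,0,0],[0,0,-50],1],[[-8.5,0,0],[0,0,-50],1],[[0,0,0],[0,-20,-58],1],[[0,0,0],[0,-20,-58],1],[[0,0,0],[0,-20,-58],1],[[0,0,0],[0,-20,-58],1],[[0,0,0],[0,-20,-58],1],[[0,0,0],[0,-20,-58],1],[[0,0,0],[0,-20,-58],1]]' --newtons 30

```text
clock: 1.35
tcp_pos: [0.3924, 0.0527, 0.2201]
tool_rot: [-1.229, 1.2, 1.227]
force: [1.3, 0.3, 0.4]
grip_width: 0.0879
```

Call:
apply_moves --motion '[[[0,0,0],[10,-31,-47],1],[[0,0,0],[10,-31,-47],1],[[0,0,0],[10,-31,-47],1],[[0,0,0],[10,-31,-47],1],[[0,0,0],[10,-24,-37],1],[[0,0,0],[0,0,0],1],[[0,0,0],[0,0,0],1],[[0,0,0],[0,0,0],1],[[0,0,0],[0,0,0],1],[[0,0,0],[0,0,0],1]]'

```text
clock: 2.6
tcp_pos: [0.5482, -0.1768, 0.1687]
tool_rot: [-1.227, 1.198, 1.227]
force: [-0.0, -0.6, -0.7]
grip_width: 0.0881
```

```bash
cat >> h.py <<'E'
def st():
    s=ctrl.sense();R=cv2.Rodrigues(np.array(s['tool_rot']))[0]
    print('tcp',np.round(s['tcp_pos'],4),'yaw',np.degrees(np.arctan2(R[1,2],R[0,2])).round(2),'tilt',(R[:2,0]).round(3),'F',np.round(s['force'],1),'T',np.round(s['torque'],2),'q',np.round(s['q'],2),s['clock'],s['grip_width'])
    return np.array(s['tcp_pos']),R
def togo(x,y,z):
    p,R=st();print('to go mm tool:',(R.T@(np.array([x,y,z])-p)*1000).round(1))
E
python3 - <<'E'
from h import *
togo(.541,-.172,.058)
c=cam('wrist','pics/w1.png');print(c['K'],c['tool_from_camera'])
E
```

```text
tcp [ 0.5482 -0.1768  0.1687] yaw 91.38 tilt [-0. -0.] F [-0.  -0.6 -0.7] T [ 0.03 -0.03 -0.01] q [-0.19  0.4   0.5   1.88 -0.24  0.92  2.02] 2.6 0.08808087756163921
to go mm tool: [110.7   7.    5. ]
[[309.70691629   0.         322.55674845]
 [  0.         309.70691629 200.76216691]
 [  0.           0.           1.        ]] [[-1.12267089e-03 -2.91522513e-01  9.56563309e-01 -1.62513949e-01]
 [ 6.49568272e-04 -9.56563923e-01 -2.91521937e-01  8.04514918e-02]
 [ 9.99999159e-01  2.94069982e-04  1.26327025e-03  1.69195593e-04]
 [ 0.00000000e+00  0.00000000e+00  0.00000000e+00  1.00000000e+00]]
```

View pics/w1.png

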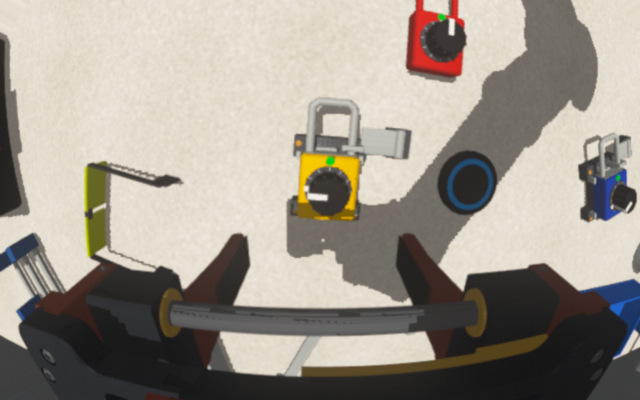

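The wrist view shows the yellow lock below the gripper, with its knob at px (330,190), pointer to the left and green dot at (330,161). I'll refine the position from this view's depth.

```bash
cat >> h.py <<'E'
def wristw(c,p,R):
    K=c['K'];v,u=np.mgrid[0:400,0:640];x=u-K[0,2];y=v-K[1,2];r=np.hypot(x,y)+1e-9;th=r/K[0,0]
    d=c['depth'];t=np.tan(th)/r;P=np.stack([x*t*d,y*t*d,d,np.ones_like(d)],-1)
    return (P@np.array(c['tool_from_camera']).T)[...,:3]@R.T+p
E
python3 - <<'E'
from h import *
p,R=st();c=cam('wrist');w=wristw(c,p,R);px=c['pixels'];hsv=cv2.cvtColor(px,cv2.COLOR_RGB2HSV)
win=np.zeros((400,640),bool);win[95:225,285:365]=1
def f(m,n):
    q=w[m];print(n,len(q),q.mean(0).round(4),cv2.minAreaRect((q[:,:2]*1000).astype(np.float32)))
f(win&(abs(w[...,2]-.078)<.004),'knobtop')
y=win&(hsv[...,0]>12)&(hsv[...,0]<32)&(hsv[...,1]>130)&(abs(w[...,2]-.05)<.004);f(y,'body')
g=win&(hsv[...,0]>45)&(hsv[...,0]<85)&(hsv[...,1]>90);f(g,'green')
f(win&(hsv[...,1]<50)&(hsv[...,2]>170)&(abs(w[...,2]-.078)<.004),'pointer')
for z in(.036,): 
  m=win&(hsv[...,1]<60)&(abs(w[...,2]-.037)<.006);m[130:]=0;f(m,'shackle')
print(np.median(w[win&(abs(w[...,2]-.078)<.004)][:,2]))
E
```

```text
tcp [ 0.5482 -0.1767  0.1687] yaw 91.38 tilt [-0. -0.] F [ 0.8 -0.1  0.8] T [ 0.07 -0.05 -0.  ] q [-0.19  0.4   0.5   1.88 -0.24  0.92  2.02] 2.65 0.08774672026257253
knobtop 1247 [ 0.5404 -0.1719  0.0783] ((541.0899047851562, -172.1642608642578), (34.530704498291016, 35.15717697143555), 2.010711669921875)
body 1894 [ 0.5371 -0.1719  0.0501] ((541.073974609375, -171.9384765625), (56.36149597167969, 63.44718551635742), 87.55409240722656)
green 49 [ 0.5144 -0.1702  0.0513] ((514.3493041992188, -170.2951202392578), (6.5386810302734375, 5.531980037689209), 2.6260368824005127)
pointer 116 [ 0.5408 -0.1817  0.0792] ((541.4735107421875, -181.97291564941406), (17.01801872253418, 8.773823738098145), 74.04686737060547)
shackle 760 [ 0.4687 -0.169   0.0397] ((471.0311279296875, -168.3356170654297), (30.35010528564453, 48.95469284057617), 1.586483359336853)
0.07837870187159632
```

Call:
apply_moves --motion '[[[0,0,0],[0,7,5],1],[[0,0,0],[22,0,0],0.7],[[0,0,0],[22,0,0],0.7],[[0,0,0],[22,0,0],0.7],[[0,0,0],[22,0,0],0.7],[[0,0,0],[15,0,0],0.7],[[0,0,0],[8,0,0],0.7],[[0,0,0],[0,0,0],0.7],[[0,0,0],[0,0,0],0.7],[[0,0,0],[0,0,0],0.7]]'

```text
clock: 3.95
tcp_pos: [0.5405, -0.1702, 0.0569]
tool_rot: [-1.229, 1.195, 1.225]
force: [-1.1, -0.6, -0.5]
grip_width: 0.0618
```

```bash
python3 -c "
from h import *
togo(.541,-.172,.056)"
```

```text
tcp [ 0.5405 -0.1702  0.0569] yaw 91.41 tilt [0.004 0.   ] F [-1.1 -0.6 -0.5] T [ 0.07 -0.    0.03] q [-0.13  0.55  0.42  1.97 -0.34  0.69  2.1 ] 3.95 0.06175298980344011
to go mm tool: [ 0.9 -0.4 -1.8]
```

Call:
apply_moves --motion '[[[0,0,0],[0,0,-2],0.6],[[0,0,0],[0,0,0],0.3],[[0,0,0],[0,0,0],0.1],[[0,0,0],[0,0,0],0.1],[[0,0,0],[0,0,0],0.1],[[0,0,0],[0,0,0],0.1],[[7,0,0],[0,0,0],0.1],[[7,0,0],[0,0,0],0.1],[[7,0,0],[0,0,0],0.1],[[7,0,0],[0,0,0],0.1]]' --newtons 30

```text
clock: 5.2
tcp_pos: [0.5414, -0.1722, 0.0579]
tool_rot: [-0.852, 1.393, 0.848]
force: [0.5, 1.0, -0.3]
grip_width: 0.0333
```

```bash
python3 -c "
from h import *
togo(.541,-.172,.056)"
```

```text
tcp [ 0.5414 -0.1722  0.0579] yaw 62.61 tilt [0.006 0.   ] F [ 0.5  1.  -0.3] T [-0.01 -0.04 -0.02] q [-0.22  0.57  0.55  1.98 -0.46  0.71  1.71] 5.2 0.03331819615220233
to go mm tool: [1.8 0.4 0. ]
```

Call:
apply_moves --motion '[[[7,0,0],[0,0,0],0.1],[[7,0,0],[0,0,0],0.1],[[7,0,0],[0,0,0],0.1],[[7,0,0],[0,0,0],0.1],[[7,0,0],[0,0,0],0.1],[[7,0,0],[0,0,0],0.1],[[7,0,0],[0,0,0],0.1],[[7,0,0],[0,0,0],0.1],[[5,0,0],[0,0,0],0.1],[[0,0,0],[0,0,0],0.1]]'

```text
clock: 6.45
tcp_pos: [0.5418, -0.1718, 0.0579]
tool_rot: [0.002, 1.566, -0.004]
force: [-0.1, 0.2, 0.7]
grip_width: 0.0336
```

```bash
python3 -c "
from h import *
togo(.541,-.172,.056)"
```

```text
tcp [ 0.5418 -0.1718  0.0579] yaw -0.23 tilt [ 0.005 -0.001] F [-0.1  0.2  0.7] T [-0.11  0.28 -0.01] q [-0.41  0.68  0.84  1.99 -0.71  0.79  0.84] 6.45 0.033634164088441984
to go mm tool: [ 1.9 -0.2 -0.8]
```

Call:
apply_moves --motion '[[[0,0,0],[0,0,0],0.7],[[0,0,0],[0,0,0],0.8],[[0,0,0],[0,0,0],0.8],[[0,0,0],[-25,0,0],0.8],[[0,0,0],[-35,0,0],0.8],[[0,0,0],[-35,0,0],0.8],[[0,0,0],[0,-4,-40],0.6],[[0,0,0],[0,0,-40],0.5],[[0,0,0],[0,0,0],0.4],[[0,0,0],[0,0,0],0.34]]'

```text
clock: 7.7
tcp_pos: [0.4601, -0.1759, 0.1554]
tool_rot: [-0.001, 1.564, 0.002]
force: [0.2, 0.8, -0.7]
grip_width: 0.0339
```

```bash
python3 - <<'E'
from h import *
togo(.460,-.1683,.017)
c=cam('wrist','pics/w2.png');p,R=st()
E
python3 - <<'E'
from h import *
a=cam('top')
c=cv2.resize(a['pixels'][140:225,335:425],None,fx=6,fy=6,interpolation=cv2.INTER_CUBIC)
im=cv2.cvtColor(c,cv2.COLOR_RGB2BGR);w=cv2.imread('pics/w2.png')
w=cv2.resize(w[0:340,150:500],None,fx=.75,fy=.75) if 0 else w[:, 160:480]
out=np.zeros((510,800,3),np.uint8);out[:im.shape[0],:480]=im[:,:480];out[:400,480:]=w;cv2.imwrite('pics/chk.png',out)
E
```

```text
tcp [ 0.4601 -0.1759  0.1554] yaw 0.14 tilt [0.007 0.001] F [ 0.2  0.8 -0.7] T [-0.07  0.05  0.01] q [-0.59  0.43  1.06  2.1  -0.5   0.88  0.76] 7.7 0.0338657008946233
to go mm tool: [138.4   7.5  -1. ]
tcp [ 0.4599 -0.176   0.1553] yaw 0.13 tilt [0.006 0.001] F [0.3 0.3 0.4] T [-0.03  0.01 -0.02] q [-0.59  0.43  1.06  2.1  -0.5   0.88  0.76] 7.75 0.031429725530006884
```

View pics/chk.png

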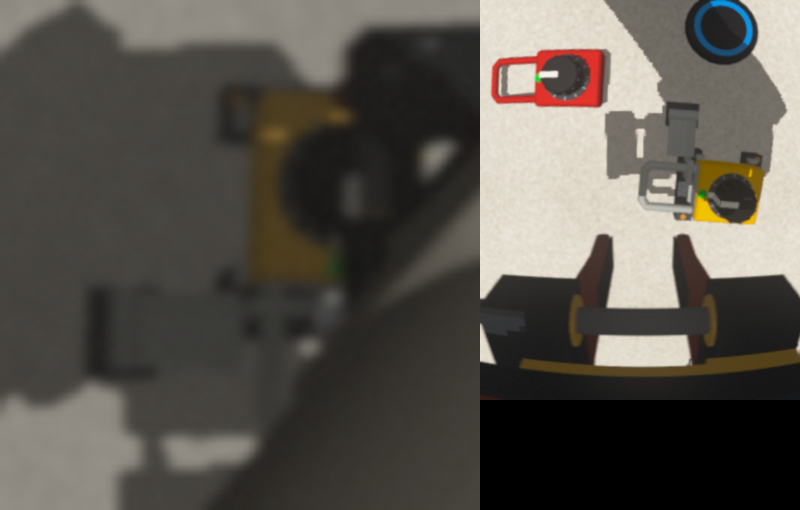

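```bash
python3 - <<'E'
from h import *
p,R=st();c=cam('wrist');w=wristw(c,p,R);hsv=cv2.cvtColor(c['pixels'],cv2.COLOR_RGB2HSV)
win=np.zeros((400,640),bool);win[100:230,300:450]=1
def f(m,n):
    q=w[m];print(n,len(q),q.mean(0).round(4),cv2.minAreaRect((q[:,:2]*1000).astype(np.float32)));return q
top=win&(abs(w[...,2]-.079)<.003)
f(top,'knobtop');q=f(top&(hsv[...,1]<60)&(hsv[...,2]>110),'pointer')
f(win&(hsv[...,0]>45)&(hsv[...,0]<85)&(hsv[...,1]>90),'green')
cr=f(win&(hsv[...,1]<60)&(abs(w[...,2]-.038)<.005)&(w[...,0]<.468)&(w[...,0]>.445),'crown')
E
```

```text
tcp [ 0.46   -0.1761  0.1552] yaw 0.14 tilt [0.006 0.   ] F [-0.3  0.2 -0.1] T [-0.07  0.06 -0.02] q [-0.59  0.43  1.06  2.1  -0.5   0.88  0.76] 7.8 0.03054697316040612
knobtop 1147 [ 0.5407 -0.1711  0.0783] ((541.4750366210938, -171.93832397460938), (33.7989616394043, 35.58911895751953), 89.8345718383789)
pointer 84 [ 0.5324 -0.1718  0.0791] ((533.2504272460938, -178.57826232910156), (16.065258026123047, 21.717527389526367), 9.161600112915039)
green 49 [ 0.5148 -0.1694  0.0514] ((514.8493041992188, -169.5414276123047), (6.480843544006348, 6.974665641784668), 52.747215270996094)
crown 429 [ 0.4619 -0.166   0.0395] ((461.84423828125, -165.4650115966797), (11.37767505645752, 46.98685836791992), 0.5510260462760925)
```

Call:
apply_moves --motion '[[[2.5,0,0],[0,8,-1],0.36],[[0,0,0],[25,0,0],0.36],[[0,0,0],[25,0,0],0.36],[[0,0,0],[25,0,0],0.36],[[0,0,0],[15,0,0],0.36],[[0,0,0],[0,0,0],0.36],[[0,0,0],[0,0,0],0.36],[[0,0,0],[0,0,0],0.36],[[0,0,0],[0,0,0],0.36],[[0,0,0],[0,0,0],0.36]]'

```text
clock: 9.1
tcp_pos: [0.4666, -0.1691, 0.0642]
tool_rot: [0.027, 1.56, -0.033]
force: [-0.4, 0.3, 0.6]
grip_width: 0.0315
```

```bash
python3 -c "
from h import *
togo(.460,-.1683,.018)"
```

```text
tcp [ 0.4666 -0.1691  0.0642] yaw -2.18 tilt [ 0.011 -0.004] F [-0.4  0.3  0.6] T [-0.1   0.11  0.  ] q [-0.45  0.57  0.88  2.16 -0.69  0.71  0.86] 9.1 0.031537050281919145
to go mm tool: [46.1  0.7 -7.1]
```

Call:
apply_moves --motion '[[[0,0.5,0],[0,0.5,-7],0.36],[[0,0,0],[0,0,0],0.36],[[0,0,0],[15,0,0],0.36],[[0,0,0],[15,0,-1],0.36],[[0,0,0],[12,0,-1],0.36],[[0,0,0],[5,0,0],0.36],[[0,0,0],[0,0,0],0.36],[[0,0,0],[0,0,0],0.36],[[0,0,0],[0,0,0],0.36],[[0,0,0],[0,0,0],0.36]]'

```text
clock: 10.35
tcp_pos: [0.4569, -0.1684, 0.0136]
tool_rot: [0.027, 1.57, -0.033]
force: [0.5, 0.8, -1.0]
grip_width: 0.0316
```

```bash
python3 -c "
from h import *
togo(.460,-.1683,.018)"
```

```text
tcp [ 0.4569 -0.1684  0.0136] yaw -2.19 tilt [ 0.001 -0.004] F [ 0.5  0.8 -1. ] T [-0.05  0.08 -0.  ] q [-0.37  0.64  0.76  2.19 -0.79  0.61  0.94] 10.35 0.03164992717123373
to go mm tool: [-4.4  0.2  3.1]
```

Call:
apply_moves --motion '[[[0,0,0],[-3,0,3],0.3],[[0,0,0],[0,0,0],0.1],[[0,0,0],[0,0,0],0],[[0,0,0],[0,0,0],0],[[0,0,0],[0,0,0],0],[[0,0,0],[0,0,0],0],[[0,0,0],[0,0,-4],0],[[0,0,0],[0,0,-4],0],[[0,0,0],[0,0,-4],0],[[0,0,0],[0,0,-4],0]]' --newtons 30

```text
clock: 11.6
tcp_pos: [0.4458, -0.1687, 0.0174]
tool_rot: [0.025, 1.565, -0.035]
force: [2.6, -1.1, -2.6]
grip_width: 0.0072
```

```bash
python3 -c "
from h import *
togo(.427,-.1668,.018)"
```

```text
tcp [ 0.4458 -0.1687  0.0174] yaw -2.2 tilt [ 0.005 -0.006] F [ 2.6 -1.1 -2.6] T [-0.25 -0.5  -0.11] q [-0.37  0.62  0.77  2.21 -0.79  0.6   0.95] 11.6 0.007195884155056234
to go mm tool: [ -0.7   1.2 -18.8]
```

Gripped on the bar and sliding.

Call:
apply_moves --motion '[[[0,0,0],[0,0.3,-4],0],[[0,0,0],[0,0.3,-4],0],[[0,0,0],[0,0.3,-4],0],[[0,0,0],[0,0.3,-4],0],[[0,0,0],[0,0,-4],0],[[0,0,0],[0,0,-4],0],[[0,0,0],[0,0,-4],0],[[0,0,0],[0,0,-4],0],[[0,0,0],[0,0,-4],0],[[0,0,0],[0,0,-4],0]]'

```text
clock: 12.85
tcp_pos: [0.4284, -0.1686, 0.0221]
tool_rot: [0.011, 1.527, -0.038]
force: [12.9, -1.7, -6.6]
grip_width: 0.0068
```

```bash
python3 -c "
from h import *
togo(.427,-.1668,.018)"
```

```text
tcp [ 0.4284 -0.1686  0.0221] yaw -1.79 tilt [ 0.044 -0.018] F [12.9 -1.7 -6.6] T [-0.29 -2.26 -0.06] q [-0.37  0.57  0.76  2.28 -0.81  0.53  0.99] 12.85 0.0067889796867286216
to go mm tool: [ 4.   1.8 -1.6]
```

Call:
apply_moves --motion '[[[0,0,0],[0,0,0],0],[[0,0,0],[0,0,0],0.3],[[0,0,0],[0,0,0],0.4],[[0,0,0],[0,0,0],0.4],[[0,2,0],[-20,0,0],0.4],[[0,0,0],[-40,0,0],0.4],[[0,0,0],[-40,0,0],0.4],[[0,0,0],[-25,0,10],0.6],[[0,0,0],[0,0,0],0.8],[[0,0,0],[0,0,0],0.8]]'

```text
clock: 14.1
tcp_pos: [0.4307, -0.1645, 0.1482]
tool_rot: [0.017, 1.575, -0.033]
force: [-0.3, 0.1, -0.8]
grip_width: 0.0617
```

```bash
python3 - <<'E'
from h import *
togo(.541,-.172,.12)
p,R=st();c=cam('wrist','pics/w3.png');w=wristw(c,p,R);hsv=cv2.cvtColor(c['pixels'],cv2.COLOR_RGB2HSV)
m=(hsv[...,1]<60)&(abs(w[...,2]-.039)<.004)&(w[...,0]<.47)&(w[...,0]>.39)&(abs(w[...,1]+.168)<.03)
print(m.sum(),np.percentile(w[m][:,0],[1,50]))
t=(abs(w[...,2]-.079)<.003)&(abs(w[...,0]-.541)<.03)&(abs(w[...,1]+.172)<.03);q=w[t][:,:2];print(t.sum(),q.min(0),q.max(0))
E
```

```text
tcp [ 0.4307 -0.1645  0.1482] yaw -1.83 tilt [-0.004 -0.01 ] F [-0.3  0.1 -0.8] T [-0.02  0.09  0.01] q [-0.67  0.41  1.12  2.17 -0.48  0.85  0.72] 14.1 0.06172587685782426
to go mm tool: [ 27.8  -3.6 110.6]
tcp [ 0.4307 -0.1645  0.1482] yaw -1.83 tilt [-0.004 -0.01 ] F [-0.3  0.1 -0.8] T [-0.02  0.09  0.01] q [-0.67  0.41  1.12  2.17 -0.48  0.85  0.72] 14.1 0.06172587685782426
1073 [0.42388205 0.44106546]
1052 [ 0.52139835 -0.1879267 ] [ 0.55701217 -0.15334959]
```

View pics/w3.png

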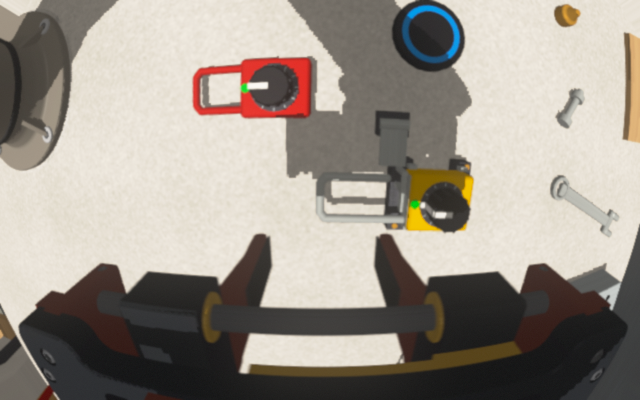

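The shackle is clearly out, with its crown at px (320,195) and its outer edge at x≈0.424, which means about 32 mm pulled. The pointer is still at the dot. Next I grip the knob to lift the lock.

Call:
apply_moves --motion '[[[0,0,0],[0,-2,45],0.8],[[0,0,0],[0,-2,45],0.8],[[0,0,0],[0,0,20],0.8],[[0,0,0],[0,0,0],0.8],[[0,0,0],[25,0,0],0.8],[[0,0,0],[15,0,0],0.8],[[0,0,0],[0,0,0],0.8],[[0,0,0],[0,0,0],0.8],[[0,0,0],[0,0,0],0.8],[[0,0,0],[0,0,0],0.8]]'

```text
clock: 15.4
tcp_pos: [0.534, -0.173, 0.1006]
tool_rot: [0.026, 1.587, -0.035]
force: [-0.1, 0.2, 0.7]
grip_width: 0.0704
```

```bash
python3 -c "
from h import *
togo(.541,-.172,.056)"
```

```text
tcp [ 0.534  -0.173   0.1006] yaw -2.2 tilt [-0.016 -0.005] F [-0.1  0.2  0.7] T [-0.07  0.05 -0.  ] q [-0.47  0.63  0.93  1.97 -0.64  0.88  0.76] 15.4 0.0703547065806152
to go mm tool: [44.5  1.5  7.6]
```

Call:
apply_moves --motion '[[[0,-0.9,0],[0,1,7],0.8],[[0,0,0],[0,0,0],0.8],[[0,0,0],[18,0,0],0.8],[[0,0,0],[18,0,0],0.8],[[0,0,0],[5,0,0],0.8],[[0,0,0],[0,0,0],0.6],[[0,0,0],[0,0,0],0.3],[[0,0,0],[0,0,0],0.1],[[0,0,0],[0,0,0],0.1],[[0,0,0],[0,0,0],0.1]]' --newtons 45

```text
clock: 16.65
tcp_pos: [0.5413, -0.1724, 0.0566]
tool_rot: [0.025, 1.571, -0.034]
force: [-0.2, -0.7, -3.7]
grip_width: 0.0337
```

```bash
python3 -c "
from h import *
togo(.541,-.172,.056)"
```

```text
tcp [ 0.5413 -0.1724  0.0566] yaw -2.18 tilt [-0.    -0.006] F [-0.2 -0.7 -3.7] T [-0.24 -0.1  -0.03] q [-0.42  0.69  0.85  1.99 -0.72  0.8   0.81] 16.65 0.03366272918460774
to go mm tool: [ 0.6  0.4 -0.3]
```

Call:
apply_moves --motion '[[[0,0,0],[-4,0,0],0.1],[[0,0,0],[-6,0,0],0.1],[[0,0,0],[-8,0,0],0.1],[[0,0,0],[-10,0,0],0.1],[[0,0,0],[-12,0,0],0.1],[[0,0,0],[-14,0,0],0.1],[[0,0,0],[-14,0,0],0.1],[[0,0,0],[-14,0,0],0.1],[[0,0,0],[-14,0,0],0.1],[[0,0,0],[0,0,0],0.1]]'

```text
clock: 17.9
tcp_pos: [0.5408, -0.1713, 0.1596]
tool_rot: [0.026, 1.571, -0.034]
force: [0.5, 0.6, -6.1]
grip_width: 0.033
```

```bash
python3 -c "
from h import *
togo(.540,-.0095,.152)"
```

```text
tcp [ 0.5408 -0.1713  0.1596] yaw -2.18 tilt [-0.    -0.005] F [ 0.5  0.6 -6.1] T [-0.09 -0.04  0.01] q [-0.54  0.56  1.01  1.93 -0.57  0.97  0.7 ] 17.9 0.03296347254800756
to go mm tool: [  6.8 161.6  -7. ]
```

Call:
apply_moves --motion '[[[0,0,0],[0,10,0],0.1],[[0,0,0],[1,20,-1],0.1],[[0,0,0],[1,24,-1],0.1],[[0,0,0],[1,24,-1],0.1],[[0,0,0],[1,24,-1],0.1],[[0,0,0],[1,24,-1],0.1],[[0,0,0],[1,18,-1],0.1],[[0,0,0],[0,10,-1],0.1],[[0,0,0],[0,5,0],0.1],[[0,0,0],[0,0,0],0.1]]'

```text
clock: 19.15
tcp_pos: [0.5361, -0.0012, 0.1478]
tool_rot: [0.025, 1.58, -0.031]
force: [-0.2, 1.0, -5.9]
grip_width: 0.0332
```

```bash
python3 -c "
from h import *
togo(.540,-.0095,.152)"
```

```text
tcp [ 0.5361 -0.0012  0.1478] yaw -2.04 tilt [-0.009 -0.004] F [-0.2  1.  -5.9] T [-0.09 -0.08  0.  ] q [-0.89  0.55  1.04  2.   -0.58  0.94  0.43] 19.15 0.033168234237212914
to go mm tool: [-4.2 -8.1  4.2]
```

Call:
apply_moves --motion '[[[0,-0.5,0],[-2,-7,3],0.1],[[0,0,0],[0,0,0],0.1],[[0,0,0],[0,0,0],0.1],[[0,0,0],[0,0,0],0.1],[[0,0,0],[0,0,0],0.1],[[0,0,0],[0,0,0],0.1],[[0,0,0],[0,0,0],0.1],[[0,0,0],[0,0,0],0.1],[[0,0,0],[0,0,0],0.1],[[0,0,0],[0,0,0],0.1]]'

```text
clock: 20.4
tcp_pos: [0.539, -0.0112, 0.1503]
tool_rot: [0.027, 1.57, -0.035]
force: [-0.7, -0.9, -4.8]
grip_width: 0.0331
```

```bash
python3 - <<'E'
from h import *
togo(.540,-.0095,.152)
b=cam('side','pics/fin.png');w=world(b);hsv=cv2.cvtColor(b['pixels'],cv2.COLOR_RGB2HSV)
y=(hsv[...,0]>12)&(hsv[...,0]<32)&(hsv[...,1]>130)&(abs(w[...,0]-.54)<.06)&(abs(w[...,1])<.08)&(w[...,2]>.06)
q=w[y];print(y.sum(),q.min(0).round(3),q.max(0).round(3))
s=(hsv[...,1]<60)&(w[...,2]>.1)&(w[...,2]<.15)&(abs(w[...,1])<.05)&(w[...,0]<.49)&(w[...,0]>.38);print(np.percentile(w[s][:,0],[1,50]) if s.any() else 0)
E
```

```text
tcp [ 0.539  -0.0112  0.1503] yaw -2.24 tilt [ 0.001 -0.005] F [-0.7 -0.9 -4.8] T [-0.   -0.01 -0.  ] q [-0.87  0.54  1.05  2.   -0.58  0.94  0.44] 20.4 0.033113497244552426
to go mm tool: [-1.7  1.8  0.9]
238 [ 0.506 -0.041  0.142] [0.567 0.015 0.147]
[0.42188476 0.45377352]
```

View pics/fin.png

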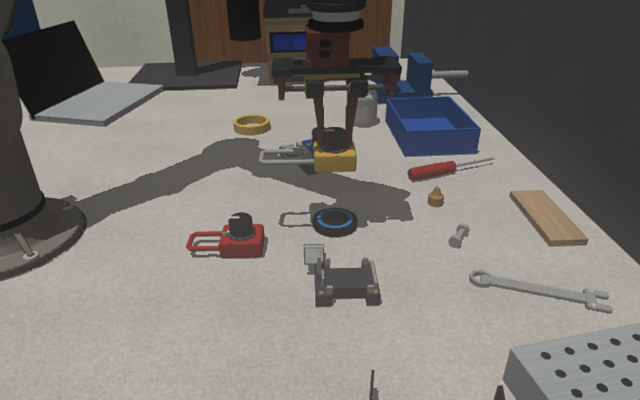

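The picture shows the open yellow lock at px (335,155), level in the gripper above the reader at (335,220), with its shackle out. The hasp at (345,285) is empty. I'm handing in.

```bash
python3 -c "
from h import *
print(ctrl.job_done())"
```

```text
the job is handed in; nothing more can be done
None
```

The yellow padlock is open and held in the gripper above the reader, and I handed the job in at about 20 s of the 61 s allowed. The hand-in reports no verdict, so the results below are from my own last checks.

- **Dial:** I turned it about 90° clockwise (three notches) and let it click. The wrist camera showed the pointer at the green dot before I pulled the shackle.
- **Shackle:** I pulled it to its stop, where the force rose to 13 N. The crown moved about 32 mm by camera, and its final position in the air still matches fully out.
- **Holding pose:** The lock is held by the knob at 45 N. The tool is about 2 mm from the reader's axis and tilted about 0.005 rad. The lock's centre is about 0.13 m above the table, and the measured load is about 5–6 N.
- **Blue padlock:** I never went near it, but I did not measure it again at the end. In the last picture it is mostly hidden behind the held lock.

No check failed or disagreed.

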